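# Find the loose bolt of the stand base and hold its cap open

## Robot

A 7-joint arm with a two-finger parallel gripper is mounted at the origin on the work surface. World frame = base frame: x ahead of the robot, y to its left, z up, the work surface at z = 0. Lengths are in m, angles in rad, forces in N, time in s.
With the tool pointing down it reaches from about 0.425 to 0.95 m from the base axis. Payload 4.7 kg.
Tool frame: the origin (TCP) lies on the centre line of the jaws, within the pads' length; the fingertips stand robot.nose_length ahead of it and the grasp point (between the pads) lies 8 mm behind it (robot.nose_length is the distance from the TCP to the fingertips, in m); z points along the fingers, y is the line along which they close (so a half turn about z gives the same grasp; the last joint's range is limited). The gripper opens to 85 mm and grips with 20 to 120 N. Pads are 22 mm wide; open, the fingers measure 114 mm over their backs; the gripper's body (76 mm by 85 mm) begins 54 mm behind the grasp point. The pads swing forward as they close: fully open they stand 13 mm farther back than shut.
Start: joints at [-0.029, 0.469, -0.049, 1.532, 0.024, 1.141, -0.082], TCP at [0.675, 0, 0.242] pointing down, gripper open.
Joint ranges: [-2.59, 2.59], [-0.33, 1.99], [-1.39, 1.29], [0.1, 2.45], [-1.04, 4.18], [0.21, 1.99], [-2.66, 2.66]. Speed limits (rad/s): [2.57, 2.57, 3.14, 3.14, 3.14, 3.14, 3.14].

## Interface

Orientations are given as [roll, pitch, yaw] about the fixed x, y, z axes, in that order (R = Rz(yaw) Ry(pitch) Rx(roll)).
In Python, from plant import robot gives the robot as it stands. Calls block until the motion is done:
- robot.goto(position, orientation): joint-space move of the TCP to a pose.
- robot.move_straight(position, vel=0.15, attitude=None, contact_N=None): straight line of the TCP; attitude=None keeps the orientation; vel is the mean speed in m/s. With contact_N (N) it stops when the force on the tool has changed by that much, and returns True; else False.
- robot.move_joints(angles): joint-space move.
- robot.grip(opening, strength=None): opening from 0.0 (shut) to 1.0 (fully open); strength is the grip in N (None keeps the last); returns when the fingers have stopped.
- robot.sleep(seconds).
- robot.inverse_kinematics(position, orientation): joint angles nearest the present ones, or None.
- robot.sense(): the state.
- robot.grab_frame(name): name is "scene" or "side" or "wrist"; returns a dict with "image" (420x560x3 uint8, red, green, blue), "range_z" (420x560 float32, m along the optical axis (not along the pixel's ray), 0 where there is no reading), "fx", "fy", "cx", "cy" (pixels), "R" (3x3) and "t" (3): a world point X has camera coordinates R X + t. Camera axes: x right, y down, z forward; pixel columns grow to the right and rows downward; lengths in m; the calibration is good to about 2 mm. The wrist camera is an equidistant fisheye: a pixel r from the principal point sees the ray r / f radians off the axis. A picture is of the moment at which its call begins.
A pose or a line that the arm cannot do raises robot.IKError and nothing moves.
- robot.close_job(): hands the job in; it is judged then, once.
The state is a dict: "t": time; "joint_pos": joint angles; "joint_velocities": joint speeds; "effort": joint torques, N m; "tcp_pos": TCP position; "tcp_rot": TCP orientation; "wrist_force": force on the tool from outside, world axes, zero at the start; "torque": the same for the moment, N m; "opening": opening from 0.0 (shut) to 1.0 (fully open); "gripper_force": force on a finger pad.
Only numpy, scipy, OpenCV 4.12 (cv2) and the standard library are available. Lean on these libraries where they do the work, as an engineer would, in place of code of your own. Each camera call takes 0.05 s, during which the arm holds its last target. There are 200 camera calls.

## Task

The iron base of the laboratory stand is held to the bench by three bolts under hinged splash caps, and one of them has worked loose: tap down firmly on the shut caps to find it (the loose bolt drops a few millimetres and stays down, a tight one does not give). Then lift the cap of that bolt by its thumb tab to 60 degrees or a little more and finish while holding it open there, so that a colleague can get a spanner on the bolt. Leave the caps of the tight bolts shut and the things lying about on the bench where they are.

Things in the scene. Friction and masses are not known exactly. Their poses are not given: they have to be found in the camera images.
- stand_base: fixed dark painted cast-iron base plate of a laboratory stand, 200 (x) by 300 (y) by 10 mm thick, lying on the bench; origin at the centre of its underside; a 6 mm high rod boss 72 mm behind the centre (+x of the plate). Three capped bolts stand on it in a triangle: one near the front edge (the -x side), two towards the back corners, 156 mm or more between neighbours
- bolt_1: fixed steel seat (33 mm diameter) of one of the three bolts; origin on the bolt's axis at about the plate's upper face (10 mm above the bench, 3 mm higher or lower from bolt to bolt); z up, x points from the cap's hinge to its thumb tab, y along the hinge. The numbers 1 to 3 are not tied to the places, and say nothing of which bolt is loose
- play_1 (a joint): how far this bolt, with its cap and housing, has sunk on its seat, in m: 0 at the start. The tight bolts do not give (below 0.0005). The loose one drops 0.006 under a downward push of about 4 N or more on its shut cap (8 to 15 N is a good firm tap) and stays down by friction; pulling it up again takes about 8 N
- cap_1 (a joint): angle of the hinged plastic cap of this bolt in rad: 0 shut, grows as it opens, stop at 1.4. A weak spring (0.02 to 0.05 N m, under 1 N at the tab) always shuts it when let go
- cap_1_top (a point): middle of the cap's flat top face, on the bolt's axis, about 40 mm above the plate when shut; the light grey cap is a disc 48 mm in diameter and 6 mm thick on a round housing 48 mm wide whose underside hangs 9 mm clear of the plate (the hex bolt head is inside). The heights of the three caps differ by up to 6 mm, whether tight or loose
- cap_1_tab (a point): grip point of the thumb tab opposite the hinge: a bar 14 mm wide (y), 8 mm thick, 34 mm out from the disc's edge; the point is in its middle, 72 mm from the hinge, 44 from the bolt's axis; 36 mm above the plate when shut, free below. Pinched by its sides from above it pivots between the pads: the fingers can stay pointing down as it opens if they reach at most 12 mm below the point
- cap_1_hinge (a point): on the cap's hinge axis (along the bolt's y), 28 mm from the bolt's axis on the side of -x (towards the robot) and 3.5 mm below the level of the tab's middle; it sinks with the bolt. The cap opens upwards, the tab coming up and back towards the robot
- bolt_2: fixed steel seat (33 mm diameter) of one of the three bolts; origin on the bolt's axis at about the plate's upper face (10 mm above the bench, 3 mm higher or lower from bolt to bolt); z up, x points from the cap's hinge to its thumb tab, y along the hinge. The numbers 1 to 3 are not tied to the places, and say nothing of which bolt is loose
- play_2 (a joint): how far this bolt, with its cap and housing, has sunk on its seat, in m: 0 at the start. The tight bolts do not give (below 0.0005). The loose one drops 0.006 under a downward push of about 4 N or more on its shut cap (8 to 15 N is a good firm tap) and stays down by friction; pulling it up again takes about 8 N
- cap_2 (a joint): angle of the hinged plastic cap of this bolt in rad: 0 shut, grows as it opens, stop at 1.4. A weak spring (0.02 to 0.05 N m, under 1 N at the tab) always shuts it when let go
- cap_2_top (a point): middle of the cap's flat top face, on the bolt's axis, about 40 mm above the plate when shut; the light grey cap is a disc 48 mm in diameter and 6 mm thick on a round housing 48 mm wide whose underside hangs 9 mm clear of the plate (the hex bolt head is inside). The heights of the three caps differ by up to 6 mm, whether tight or loose
- cap_2_tab (a point): grip point of the thumb tab opposite the hinge: a bar 14 mm wide (y), 8 mm thick, 34 mm out from the disc's edge; the point is in its middle, 72 mm from the hinge, 44 from the bolt's axis; 36 mm above the plate when shut, free below. Pinched by its sides from above it pivots between the pads: the fingers can stay pointing down as it opens if they reach at most 12 mm below the point
- cap_2_hinge (a point): on the cap's hinge axis (along the bolt's y), 28 mm from the bolt's axis on the side of -x (towards the robot) and 3.5 mm below the level of the tab's middle; it sinks with the bolt. The cap opens upwards, the tab coming up and back towards the robot
- bolt_3: fixed steel seat (33 mm diameter) of one of the three bolts; origin on the bolt's axis at about the plate's upper face (10 mm above the bench, 3 mm higher or lower from bolt to bolt); z up, x points from the cap's hinge to its thumb tab, y along the hinge. The numbers 1 to 3 are not tied to the places, and say nothing of which bolt is loose
- play_3 (a joint): how far this bolt, with its cap and housing, has sunk on its seat, in m: 0 at the start. The tight bolts do not give (below 0.0005). The loose one drops 0.006 under a downward push of about 4 N or more on its shut cap (8 to 15 N is a good firm tap) and stays down by friction; pulling it up again takes about 8 N
- cap_3 (a joint): angle of the hinged plastic cap of this bolt in rad: 0 shut, grows as it opens, stop at 1.4. A weak spring (0.02 to 0.05 N m, under 1 N at the tab) always shuts it when let go
- cap_3_top (a point): middle of the cap's flat top face, on the bolt's axis, about 40 mm above the plate when shut; the light grey cap is a disc 48 mm in diameter and 6 mm thick on a round housing 48 mm wide whose underside hangs 9 mm clear of the plate (the hex bolt head is inside). The heights of the three caps differ by up to 6 mm, whether tight or loose
- cap_3_tab (a point): grip point of the thumb tab opposite the hinge: a bar 14 mm wide (y), 8 mm thick, 34 mm out from the disc's edge; the point is in its middle, 72 mm from the hinge, 44 from the bolt's axis; 36 mm above the plate when shut, free below. Pinched by its sides from above it pivots between the pads: the fingers can stay pointing down as it opens if they reach at most 12 mm below the point
- cap_3_hinge (a point): on the cap's hinge axis (along the bolt's y), 28 mm from the bolt's axis on the side of -x (towards the robot) and 3.5 mm below the level of the tab's middle; it sinks with the bolt. The cap opens upwards, the tab coming up and back towards the robot
- cylinder: loose measuring cylinder standing upright, clear plastic, 203 mm tall, 29 mm tube on a 66 mm hexagonal foot; origin under its centre; leave alone
- flask: loose conical glass flask standing upright, 82 mm wide, 130 mm tall; origin under its centre; leave alone
- rod: loose steel stand rod lying on the bench beyond the base, 440 mm long (along its y), 12 mm thick, with an aluminium boss head on it (77 by 45 by 28 mm with its thumbscrew) 60 mm from the middle; origin at mid length, on the bench; leave alone
- spanner: loose steel spanner lying on the bench to the robot's right of the base, 190 mm long along its x; leave alone
Things that resemble listed ones, but are neither listed nor needed, are in the scene too. What is shaped like the bolt_2 but purple is not meant. Leave any orange look-alike of the bolt_3 alone.

How it is judged:
By the outcome, as a careful person would: the job done as asked, in the order asked, and still so for the second after the job is handed in, while the arm keeps its last pose, push and grip.
It also fails if it takes over 58 s, if anything falls off the work surface, if the arm or the gripper's body presses on something with over 40 N, if the wrist force passes 120 N, or if a joint passes its speed limit or range.

## Working session

There is one attempt and no reset: what is moved stays moved. The work goes in short steps, each a Python script; the robot and the scene stay as the last script left them, time stands still between calls to the robot, and variables do not carry over. Pictures are saved under pics/ and viewed, at most 10 in all, crops included, and the job is handed in when it is done.

```bash
mkdir -p pics; python3 - <<'E'
from plant import robot
import cv2,numpy as np
s=robot.sense();print(s['t'],s['tcp_pos'],s['tcp_rot'],s['opening'],robot.nose_length)
ims=[]
for n in("scene","side"):
    f=robot.grab_frame(n);np.savez(f"{n}.npz",**f)
    print(n,f['fx'],f['cx'],f['cy'],(-f['R'].T@f['t']).round(3))
    cv2.imwrite(f"pics/{n}0.png",f['image'][:,:,::-1])
E
```

```text
0.0 [6.74426832e-01 6.57120890e-06 2.41239278e-01] [-3.13960949e+00  4.86984385e-05  1.57079920e+00] 1.0018637325609203 0.011
scene 381.41995348610453 279.5228609249542 213.66074800242782 [1.249 0.443 0.557]
side 394.59991605895357 279.28807547536394 205.8134883541944 [ 0.537 -0.777  0.759]
```

View pics/scene0.png

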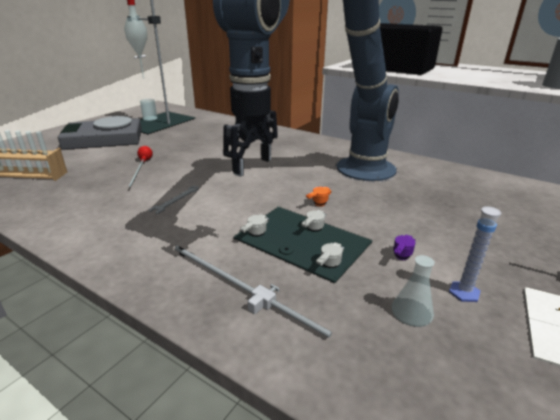

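View pics/side0.png

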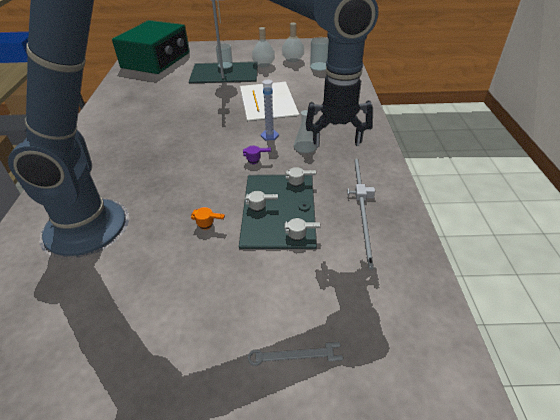

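Three light-grey caps on the plate, seen from the side at (256,200) front, (296,177) back left and (297,229) back right. The orange (204,217) and purple (253,154) look-alikes stand off the plate and are not meant. Next I measure the caps from depth.

```bash
cat > h.py <<'E'
import numpy as np,cv2
def cloud(f):
    z=f['range_z'];v,u=np.indices(z.shape)
    P=np.stack([(u-f['cx'])/f['fx']*z,(v-f['cy'])/f['fy']*z,z],-1)
    return (P-f['t'])@f['R']
def caps(f):
    P=cloud(f);im=f['image'].astype(int)
    hsv=cv2.cvtColor(f['image'],cv2.COLOR_RGB2HSV)
    m=(f['range_z']>0)&(P[...,2]>.03)&(P[...,2]<.075)&(P[...,0]>.5)&(P[...,0]<.9)&(abs(P[...,1])<.3)&(hsv[...,1]<70)&(hsv[...,2]>110)
    n,l,st,c=cv2.connectedComponentsWithStats(m.astype('uint8'))
    out=[]
    for i in range(1,n):
        if st[i,4]<60: continue
        out.append((c[i],P[l==i]))
    return out
E
python3 - <<'E'
from h import *
for n in("scene","side"):
    f=dict(np.load(n+".npz"))
    for c,Q in caps(f):
        zt=np.percentile(Q[:,2],97);T=Q[Q[:,2]>zt-.006]
        (cx,cy),(w,h),a=cv2.minAreaRect((T[:,:2]*1000).astype('float32'))
        d=np.cov(T[:,:2].T);e,V=np.linalg.eigh(d)
        print(n,c.round(),len(Q),len(T),'zt',zt.round(4),'xy',T[:,:2].min(0).round(3),T[:,:2].max(0).round(3),'rect',round(cx),round(cy),round(w),round(h),round(a),'axis',np.degrees(np.arctan2(V[1,1],V[0,1])).round(1))
E
```

```text
scene [255. 222.] 304 221 zt 0.0531 xy [ 0.549 -0.09 ] [ 0.638 -0.044] rect 592 -64 87 45 15 axis 178.9
scene [331. 252.] 384 299 zt 0.0523 xy [0.558 0.128] [0.646 0.175] rect 601 155 86 47 17 axis 178.7
side [299. 172.] 194 186 zt 0.0525 xy [0.559 0.129] [0.644 0.175] rect 601 155 83 45 15 axis 178.2
side [300. 224.] 292 277 zt 0.053 xy [ 0.549 -0.092] [ 0.636 -0.044] rect 592 -71 48 84 69 axis 178.6
```

```bash
sed -i 's/>.5)&/>.4)\&/; s/P\[...,2\]>.03/P[...,2]>.035/' h.py; cat >> h.py <<'E'
def fit(Q):
    zt=np.percentile(Q[:,2],97);T=Q[Q[:,2]>zt-.007][:,:2]
    bar=T[T[:,0]>T[:,0].max()-.026]; disc=T[T[:,0]<T[:,0].max()-.036]
    (cx,cy),_=cv2.minEnclosingCircle((disc*1000).astype('float32'))[:2]
    ymid=(np.percentile(disc[:,1],1)+np.percentile(disc[:,1],99))/2
    top=Q[np.hypot(Q[:,0]-T[:,0].max()+.058,Q[:,1]-ymid)<.012][:,2]
    b=bar.mean(0); c=np.array([T[:,0].max()-.058,ymid])
    return c,b,np.degrees(np.arctan2(*(b-c)[::-1])),np.median(top),(cx,cy)
E
python3 - <<'E'
from h import *
for n in("scene","side"):
    f=dict(np.load(n+".npz"))
    for c,Q in caps(f):
        a,b,y,zt,e=fit(Q)
        print(n,c.round(),len(Q),'axis',a.round(4),'bar',b.round(4),'yaw',y.round(1),'top',zt.round(4),'circ',np.round(e,1))
E
```

```text
scene [314. 217.] 257 axis [0.4744 0.0469] bar [0.5204 0.046 ] yaw -1.2 top 0.051 circ [471.8  47.5]
scene [255. 222.] 287 axis [ 0.5796 -0.0668] bar [ 0.626 -0.068] yaw -1.5 top 0.0508 circ [576.1 -67.5]
scene [330. 252.] 363 axis [0.5883 0.1523] bar [0.634  0.1511] yaw -1.5 top 0.05 circ [585.  154.6]
side [299. 172.] 194 axis [0.5864 0.1524] bar [0.6324 0.1502] yaw -2.7 top 0.0491 circ [585.  154.7]
side [258. 196.] 236 axis [0.4727 0.0467] bar [0.5186 0.0459] yaw -1.0 top 0.0503 circ [469.3  48.7]
side [300. 224.] 292 axis [ 0.5779 -0.067 ] bar [ 0.6233 -0.0685] yaw -1.8 top 0.0499 circ [575.2 -66.7]
```

```bash
cat > tap.py <<'E'
from plant import robot
import numpy as np
robot.grip(0.0)
O=[np.pi,0,np.radians(-2)]
O2=[np.pi,0,np.radians(178)]
q=robot.sense()['joint_pos']
k=[robot.inverse_kinematics([.578,-.067,.12],o) for o in(O,O2)]
print([None if a is None else np.round(a,2) for a in k])
o=min([(np.abs(a-np.array(q)).max(),oo) for a,oo in zip(k,(O,O2)) if a is not None],key=lambda t:t[0])[1]
print(o)
for n,(x,y) in dict(right=(.578,-.067),front=(.473,.047),left=(.587,.1525)).items():
    robot.goto([x,y,.10],o)
    robot.move_straight([x,y,.070],vel=.1)
    r1=robot.move_straight([x,y,.045],vel=.02,contact_N=2);s=robot.sense();z1=s['tcp_pos'][2]
    r2=robot.move_straight([x,y,z1-.012],vel=.02,contact_N=9);s2=robot.sense()
    print(n,r1,r2,'z',round(z1,4),round(s2['tcp_pos'][2],4),'dz mm',round((z1-s2['tcp_pos'][2])*1e3,2),np.round(s['wrist_force'],1),np.round(s2['wrist_force'],1))
    robot.move_straight([x,y,.075],vel=.1)
    print(' t',robot.sense()['t'])
E
python3 tap.py
```

```text
[array([-0.17,  0.46,  0.28,  1.89, -0.17,  0.81, -1.4 ]), array([ 0.31,  0.48, -0.36,  1.86,  0.22,  0.84,  1.38])]
[3.141592653589793, 0, np.float64(-0.03490658503988659)]
right True True z 0.0608 0.0607 dz mm 0.12 [-1.   0.8  4.7] [-1.7  1.   7.1]
 t 3.7
front True True z 0.0611 0.0609 dz mm 0.14 [-0.5  0.4  5.7] [-1.5  0.6  9.9]
 t 6.0
left True True z 0.0592 0.0543 dz mm 4.87 [-0.3  0.2  1.4] [-1.7  0.4  6.4]
 t 8.55
```

The left bolt (side view (296,177)) dropped about 5 mm; the other two gave 0.1 mm. I move over its tab and take a closer look.

```bash
python3 - <<'E'
from h import *
from plant import robot
robot.goto([.631,.151,.14],[np.pi,0,np.radians(-2)]); robot.grip(.45,20)
for n in("scene","side","wrist"):
    f=robot.grab_frame(n)
    if n!="wrist":
        for c,Q in caps(f):
            a,b,y,zt,e=fit(Q); print(n,c.round(),len(Q),'axis',a.round(4),'bar',b.round(4),'yaw',y.round(1),'top',zt.round(4))
    else: cv2.imwrite("pics/w1.png",f['image'][:,:,::-1])
    if n=="side": cv2.imwrite("pics/s1.png",cv2.resize(f['image'][130:260,210:350,::-1],None,fx=4,fy=4,interpolation=cv2.INTER_CUBIC))
E
```

```text
scene [307. 219.] 68 axis [0.4744 0.0314] bar [0.5214 0.0458] yaw 17.0 top 0.0507
scene [322. 217.] 64 axis [0.4292 0.054 ] bar [0.4734 0.0642] yaw 13.1 top nan
scene [257. 221.] 216 axis [ 0.5759 -0.0668] bar [ 0.6206 -0.0724] yaw -7.1 top 0.0509
scene [330. 254.] 334 axis [0.5882 0.1524] bar [0.6345 0.1513] yaw -1.4 top 0.0444
side [298. 174.] 192 axis [0.5871 0.1527] bar [0.6321 0.1496] yaw -3.9 top 0.0435
side [259. 196.] 234 axis [0.4727 0.0467] bar [0.5182 0.0457] yaw -1.3 top 0.0507
side [293. 224.] 170 axis [ 0.538  -0.0667] bar [ 0.5796 -0.0626] yaw 5.6 top 0.048
  return _methods._mean(a, axis=axis, dtype=dtype,
  ret = ret.dtype.type(ret / rcount)
```

View pics/w1.png

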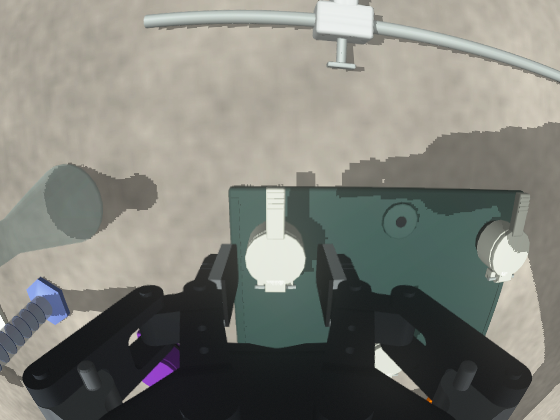

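View pics/s1.png

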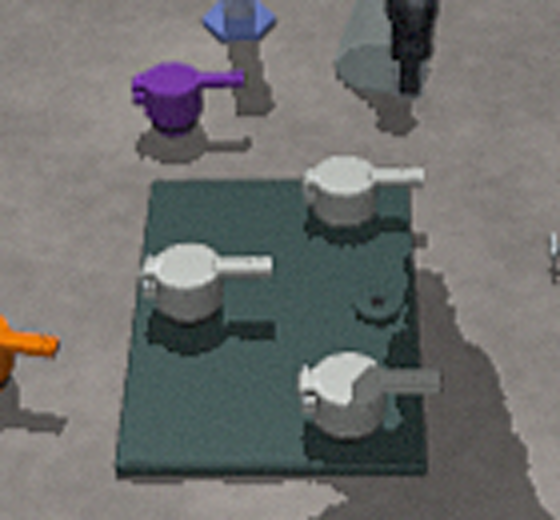

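The side crop shows the back-left light-grey cap at (342,178) with its tab at (400,176). Its top is now at 44 mm, down 6 mm, so it is the loose one. Purple (172,95) and orange (25,345) are off the plate. In the wrist view the tab (275,212) lies midway between the fingers with nothing in the way.

```bash
cat > lift.py <<'E'
from plant import robot
import numpy as np
yaw=np.radians(-2);d=np.array([np.cos(yaw),np.sin(yaw)])
ax=np.array([.5875,.1525]);top=.0437;H=ax-.028*d;hz=top-.004-.0035
def tab(th): 
    r=.072*np.cos(th)-.0035*np.sin(th);z=.072*np.sin(th)+.0035*np.cos(th)
    return np.r_[H+r*d,hz+z+.002]   # TCP 2 mm above point: tips 9 mm below
p=tab(0);print(p.round(4))
robot.move_straight([p[0],p[1],.075],vel=.15)
hit=robot.move_straight(p,vel=.05,contact_N=4)
s=robot.sense();print('hit',hit,s['tcp_pos'].round(4))
if hit: raise SystemExit
robot.grip(0.0,20);s=robot.sense();print('grip',s['opening'],s['gripper_force'],s['wrist_force'].round(1))
if s['opening']<.05: raise SystemExit
f0=s['wrist_force']
for a in range(6,67,6):
    robot.move_straight(tab(np.radians(a)),vel=.05);s=robot.sense()
    df=s['wrist_force']-f0;print(a,df.round(1),round(s['opening'],3),round(s['t'],1))
    if np.abs(df).max()>7: break
E
python3 lift.py
```

```text
[0.6315 0.151  0.0417]
hit False [0.6317 0.1509 0.0418]
grip 0.16099908938782392 24.77255344390869 [0.3 2.1 0. ]
6 [-0.2  1.9 -1.3] 0.154 11.6
12 [-1.5  3.8 -1.8] 0.153 11.9
18 [-1.5  4.3 -2.2] 0.159 12.2
24 [-2.   2.2 -2.5] 0.155 12.5
30 [-2.2  3.6 -3.5] 0.156 12.8
36 [-2.3  3.  -3.3] 0.154 13.1
42 [-1.1  2.3 -4.2] 0.154 13.4
48 [-1.6  2.5 -4.1] 0.156 13.7
54 [ 0.2  3.2 -4.7] 0.156 14.0
60 [ 1.5  4.1 -4.3] 0.155 14.3
66 [-0.5  3.5 -3.7] 0.16 14.6
```

```bash
python3 - <<'E'
from h import *
from plant import robot
robot.sleep(.5);ims=[]
for n in("scene","side","wrist"):
    f=robot.grab_frame(n);im=f['image'][:,:,::-1]
    if n=="wrist": ims.append(im[150:360,150:430]);continue
    uv=f['R']@np.array([.575,.1525,.06])+f['t'];u,v=(f['fx']*uv[:2]/uv[2]+[f['cx'],f['cy']]).astype(int)
    ims.append(cv2.resize(im[v-50:v+50,u-66:u+67],(280,210),interpolation=cv2.INTER_CUBIC))
    P=cloud(f);hsv=cv2.cvtColor(f['image'],cv2.COLOR_RGB2HSV)
    m=(f['range_z']>0)&(abs(P[...,1]-.1525)<.024)&(P[...,0]>.54)&(P[...,0]<.66)&(P[...,2]>.015)&(P[...,2]<.13)&(hsv[...,2]>100)&(hsv[...,1]<70)
    Q=P[m];print(n,len(Q))
    for z in np.arange(.02,.13,.008):
        q=Q[abs(Q[:,2]-z)<.004]
        if len(q): print(round(z,3),len(q),np.percentile(q[:,0],[2,50,98]).round(3))
cv2.imwrite("pics/v2.png",np.hstack([cv2.resize(i,(266,200)) for i in ims]))
E
```

```text
scene 304
0.02 33 [0.579 0.603 0.61 ]
0.028 63 [0.569 0.592 0.61 ]
0.036 162 [0.561 0.592 0.612]
0.068 7 [0.572 0.575 0.577]
0.076 14 [0.576 0.58  0.582]
0.084 11 [0.577 0.581 0.584]
0.092 1 [0.592 0.592 0.592]
0.108 1 [0.6 0.6 0.6]
0.116 9 [0.597 0.598 0.602]
side 192
0.02 5 [0.579 0.587 0.59 ]
0.028 30 [0.568 0.589 0.607]
0.036 69 [0.562 0.589 0.609]
0.044 7 [0.556 0.556 0.606]
0.052 12 [0.558 0.561 0.562]
0.06 17 [0.564 0.565 0.568]
0.068 16 [0.567 0.57  0.575]
0.076 21 [0.571 0.576 0.582]
0.084 5 [0.576 0.579 0.582]
0.1 2 [0.596 0.596 0.596]
0.108 3 [0.596 0.596 0.599]
0.116 4 [0.596 0.596 0.599]
```

View pics/v2.png

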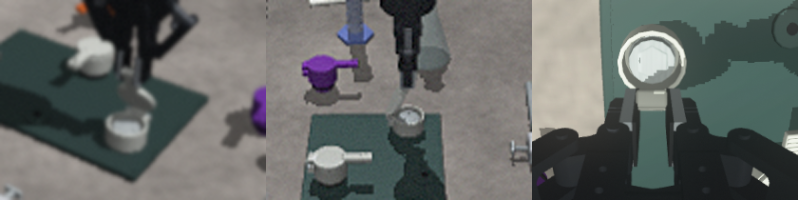

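The cap stands open between the fingers and the housing is visible below it. The depth slope gives roughly 60 degrees against 66 commanded, so I open it a little further for margin and re-check.

```bash
python3 - <<'E'
from h import *
from plant import robot
src=open('lift.py').read().split("p=tab(0)")[0];exec(src)
print('tcp err',(robot.sense()['tcp_pos']-tab(np.radians(66))).round(4))
for a in (68,70): robot.move_straight(tab(np.radians(a)),vel=.03)
robot.sleep(.5);s=robot.sense();print(s['wrist_force'].round(1),s['opening'],s['t'],(s['tcp_pos']-tab(np.radians(70))).round(4))
for n in("scene","side"):
    for k in range(2):
        f=robot.grab_frame(n)
        P=cloud(f);hsv=cv2.cvtColor(f['image'],cv2.COLOR_RGB2HSV)
        m=(f['range_z']>0)&(abs(P[...,1]-.1525)<.024)&(P[...,0]>.54)&(P[...,0]<.59)&(P[...,2]>.05)&(P[...,2]<.085)&(hsv[...,2]>90)&(hsv[...,1]<70)
        Q=P[m];l=cv2.fitLine((Q[:,[0,2]]*1000).astype('float32'),cv2.DIST_HUBER,0,.01,.01).ravel();print(n,len(Q),'angle',np.degrees(np.arctan(l[1]/l[0])).round(1))
    q=P[(f['range_z']>0)&(np.hypot(P[...,0]-.5875,P[...,1]-.1525)<.026)&(P[...,2]<.045)&(P[...,2]>.025)&(hsv[...,2]>90)]
    print('rim z',np.percentile(q[:,2],[50,90,98]).round(4))
E
```

```text
tcp err [ 0.0002  0.0007 -0.0002]
[ 2.   5.1 -4.4] 0.15186175088459955 16.2417 [ 0.0007  0.0007 -0.0001]
scene 33 angle 61.1
scene 37 angle 67.4
rim z [0.0338 0.0383 0.041 ]
side 62 angle 61.1
side 59 angle 62.2
rim z [0.0336 0.0372 0.0391]
```

```bash
python3 - <<'E'
from h import *
from plant import robot
hx,hz=.5595,.0362
for n,off in(("scene",.0015),("side",.0075)):
    A=[];B=[]
    for k in range(3):
        f=robot.grab_frame(n);P=cloud(f);hsv=cv2.cvtColor(f['image'],cv2.COLOR_RGB2HSV)
        m=(f['range_z']>0)&(abs(P[...,1]-.1525)<.022)&(P[...,0]>.54)&(P[...,0]<.6)&(P[...,2]>.056)&(P[...,2]<.09)&(hsv[...,2]>90)&(hsv[...,1]<70)
        Q=P[m];x,z=Q[:,0]-hx,Q[:,2]-hz;r=np.hypot(x,z)
        A+=list(np.degrees(np.arctan2(z,x)-np.arcsin(off/r)))
    print(n,len(A),np.percentile(A,[10,25,50,75,90]).round(1))
E
```

```text
scene 106 [62.6 63.3 64.7 66.9 68.9]
side 158 [57.6 59.4 61.4 62.5 63.4]
```

```bash
python3 - <<'E'
import numpy as np
from plant import robot
exec(open('lift.py').read().split("p=tab(0)")[0])
robot.move_straight(tab(np.radians(73)),vel=.03)
robot.sleep(.5);s=robot.sense();print(s['wrist_force'].round(1),round(s['opening'],3),s['gripper_force'],s['t'])
print(robot.close_job())
E
```

```text
[ 2.   4.7 -3.3] 0.155 22.2724512219429 17.5167
the job is handed in; nothing more can be done
None
```

The back-left bolt is the loose one: it dropped about 6 mm when tapped, while the other two gave about 0.1 mm. I handed the job in at 17.5 s with its cap held open at an estimated 66–70 degrees (commanded to 73; the last camera reading, before the final 3° of opening, was about 61–65). The other two caps and everything else on the bench were left alone.

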